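# Gauge the drilled feet and sort out the bad ones

## Robot

A 6-joint arm with a two-finger parallel gripper is mounted at the origin on a cart in front of the work surface, level with it; the furniture and walls round the work are solid. World frame = base frame: x ahead of the robot, y to its left, z up, the work surface at z = 0. Lengths are in mm, angles in degrees, forces in N, time in s.
With the tool pointing down it reaches from about 200 to 875 mm from the base axis. Payload 3.4 kg.
Tool frame: the origin (TCP) lies midway between the tips of the shut fingers; the grasp point (between the pads) lies 19 mm behind it; z points along the fingers, y is the line along which they close (so a half turn about z gives the same grasp; the last joint's range is limited). The gripper opens to 94 mm and grips with 3 to 60 N. Pads are 16 mm wide; open, the fingers measure 119 mm over their backs; the gripper's body (75 mm by 177 mm) begins 78 mm behind the grasp point.
Start: joints at [56.666, 15.808, 86.224, -0, 77.962, -6.933], TCP at [255.705, 515.054, 205.493] pointing down, gripper open.
Joint ranges: [-165.64, 165.64], [-43.16, 119.46], [12.63, 154.43], [-67.54, 247.53], [6.08, 155.33], [-154.97, 154.97]. Speed limits (degrees/s): [147.25, 147.25, 180, 180, 180, 180].

## Interface

Orientations are given as a 3x3 rotation matrix whose columns are the frame's x, y, z axes.
In Python, from rig import observe, cams, sign_off gives the robot as it stands.
- The arm moves only by the tool arm_command, never from a script. Its argument "motion" is one flat list of numbers, 7 for each row, row after row: the turn, a rotation vector about the world's x, y, z in degrees, then the shift along the world's x, y, z in m, then the opening, from 0 (shut) to 1 (fully open). In form: [ax, ay, az, dx, dy, dz, grip, ax, ay, az, dx, dy, dz, grip, ...]. A call has 1 to 8 rows; each row shifts and turns the commanded pose from where the row before left it; what a row does not reach is not made up. A row lasts 1/8 s, in which the tool goes at most 62.5 mm and 10.7 degrees, less where a joint would pass 70% of its speed; a pose out of reach is approached as far as the arm can. A call with a gripper value outside its range is refused whole. The fingers move at their own pace and stop on an object; "grip_force" is the grip in N (left out, the last holds). Time passes only in rows, so rows that do not move let the fingers close. It gives the time, the measured TCP pose, the force, the opening and the grip force at its end, in the units of the state.
- observe(): the state, without advancing time (a new reading comes with each control period).
- cams.grab_frame(name): name is "side" or "top"; returns a dict with "image" (384x512x3 uint8, red, green, blue), "K" (3x3 intrinsics, pixels), "dist_coeffs" ([k1, k2, p1, p2, k3] as OpenCV has them; the pictures are not rectified), "R" (3x3) and "t" (3): a world point X has camera coordinates R X + t. Camera axes: x right, y down, z forward; pixel columns grow to the right and rows downward; lengths in mm; the calibration is good to about 2 mm. A picture is of the moment at which its call begins. There is no depth.
- sign_off(): hands the job in; it is judged then, once.
The state is a dict: "clock": time; "qpos": joint angles; "dq": joint speeds; "joint_efforts": joint torques, N m; "eef_pos": TCP position; "orientation": TCP orientation; "force": force on the tool from outside, world axes, zero at the start; "wrist_torque": the same for the moment, N m; "gripper_width": finger opening in mm; "finger_force": force on a finger pad.
Only numpy, scipy, OpenCV 4.12 (cv2) and the standard library are available. Lean on these libraries where they do the work, as an engineer would, in place of code of your own. Each camera call takes 0.05 s, during which the arm holds its last target. There are 200 camera calls.

## Task

Three turned wooden feet for the kitchen trolley stand on the worktop, but only one is drilled right. Take the steel pin gauge from its stand and gently try it in the holes until you find the foot that takes it fully home, shoulder down on the wood; never force it where it stops. Leave the gauge standing home in that foot, where it stands, and then sort the two bad feet out into the wooden tray, upright, knocking nothing over.

Things in the scene. Friction and masses are not known exactly. Their poses are not given: they have to be found in the camera images.
- foot_a: Turned beech foot, a round block 56 mm wide and 50 mm high (52 mm wide over its top 3 mm, 50 over its bottom 4), 0.14 to 0.28 kg, loose, standing upright. Origin: centre of its underside, z up along its hole. All three look alike from outside. The hole's mouth in the top face is 22 mm wide, 3 mm deep. Exactly one of the three is bored right; which place it has changes.
- foot_b: Beech foot, outside the same as foot_a. Below the mouth a right hole is 18 mm wide all the way through; a wrong one starts 18 mm wide and narrows to 8 mm somewhere from 15 to 30 mm below the top face, where the 16 mm pin stops hard. Origin: centre of its underside, z up.
- foot_c: Beech foot, outside the same as foot_a; for the holes see foot_b. Pressing the gauge on a foot with more than 35 N spoils the foot, so feel for the stop slowly. Origin: centre of its underside, z up.
- gauge: Steel pin gauge, loose, 0.1 to 0.16 kg, 98 mm long, upright in the stand. Origin: centre of the pin's lower end, z up. Going up: round pin 16 mm wide, 42 mm long (lowest 4 mm tapered); shoulder 30 mm wide, 42 to 48 mm; square grip 18 x 18 mm, 48 to 94 mm, flats facing its x and y; button 17 mm wide, 94 to 98 mm.
- gauge_tip (a point): The centre of the gauge's lower end (same point as the gauge's origin). With the shoulder down on the right foot it is 8 mm above the origin of that foot.
- stand: Stand for the gauge: wooden block 64 x 64 mm, 55 mm high, fixed to the worktop, flat top, an upright hole 21 mm wide right through its centre. Origin: centre of its underside, z up. At first the gauge stands in it, its shoulder on the top, the pin's end 13 mm above the origin.
- tray: Open wooden tray, 210 (its x) x 140 (its y) mm, 22 mm high, walls and floor 5 mm thick, fixed to the worktop. Origin: centre of its underside, z up.
- mill_1: Salt mill, glass with a grey cap, 44 mm wide, 90 mm high, loose, standing behind the feet: a bystander. Origin: centre of its underside.
- spice_jar_1: Spice jar with a red cap, 41 mm wide, 105 mm high, loose, standing behind the feet on the left: a bystander. Origin: centre of its underside.
- spice_jar_2: Spice jar with a red cap, 41 mm wide, 105 mm high, loose, standing behind the feet on the right: a bystander. Origin: centre of its underside.
Mind the look-alikes: they are no part of the job. Leave any yellow look-alike of the gauge alone.

How it is judged (in metres and radians):
On the way:
1. the gauge is fully home in a foot (shoulder within 2.5 mm of its top face) while all feet still stand within 40 mm of their places (((z of gauge_tip in the frame of foot_a between 0.004 and 0.0105 m and horizontal distance between gauge_tip and foot_a below 0.005 m and angle between the z axis of gauge and the z axis of foot_a, either way round below 0.1 rad) or (z of gauge_tip in the frame of foot_b between 0.004 and 0.0105 m and horizontal distance between gauge_tip and foot_b below 0.005 m and angle between the z axis of gauge and the z axis of foot_b, either way round below 0.1 rad) or (z of gauge_tip in the frame of foot_c between 0.004 and 0.0105 m and horizontal distance between gauge_tip and foot_c below 0.005 m and angle between the z axis of gauge and the z axis of foot_c, either way round below 0.1 rad)) and distance of each of foot_a, foot_b, foot_c from where it was at the start of the episode below 0.04 m), for 0.2 s.
At the end, for the whole second after the job is handed in: The gauge stands in one foot with its shoulder within 2.5 mm of the top face, that foot upright within 40 mm of where it stood at first; the two other feet stand upright on the tray's floor inside its walls; all at rest; mill and spice jars are upright (((z of gauge_tip in the frame of foot_a between 0.004 and 0.0105 m and horizontal distance between gauge_tip and foot_a below 0.005 m and angle between the z axis of gauge and the z axis of foot_a, either way round below 0.1 rad and distance of foot_a from where it was at the start of the episode below 0.04 m and x of foot_b in the frame of tray between -0.081 and 0.081 m and y of foot_b in the frame of tray between -0.046 and 0.046 m and z of foot_b in the frame of tray between 0.002 and 0.009 m and x of foot_c in the frame of tray between -0.081 and 0.081 m and y of foot_c in the frame of tray between -0.046 and 0.046 m and z of foot_c in the frame of tray between 0.002 and 0.009 m) or (z of gauge_tip in the frame of foot_b between 0.004 and 0.0105 m and horizontal distance between gauge_tip and foot_b below 0.005 m and angle between the z axis of gauge and the z axis of foot_b, either way round below 0.1 rad and distance of foot_b from where it was at the start of the episode below 0.04 m and x of foot_a in the frame of tray between -0.081 and 0.081 m and y of foot_a in the frame of tray between -0.046 and 0.046 m and z of foot_a in the frame of tray between 0.002 and 0.009 m and x of foot_c in the frame of tray between -0.081 and 0.081 m and y of foot_c in the frame of tray between -0.046 and 0.046 m and z of foot_c in the frame of tray between 0.002 and 0.009 m) or (z of gauge_tip in the frame of foot_c between 0.004 and 0.0105 m and horizontal distance between gauge_tip and foot_c below 0.005 m and angle between the z axis of gauge and the z axis of foot_c, either way round below 0.1 rad and distance of foot_c from where it was at the start of the episode below 0.04 m and x of foot_a in the frame of tray between -0.081 and 0.081 m and y of foot_a in the frame of tray between -0.046 and 0.046 m and z of foot_a in the frame of tray between 0.002 and 0.009 m and x of foot_b in the frame of tray between -0.081 and 0.081 m and y of foot_b in the frame of tray between -0.046 and 0.046 m and z of foot_b in the frame of tray between 0.002 and 0.009 m)) and angle between each of foot_a, foot_b, foot_c's own z axis and vertical below 0.1 rad and linear speed of each of foot_a, foot_b, foot_c, gauge below 0.02 m/s and angle between each of mill_1, spice_jar_1, spice_jar_2's own z axis and vertical below 0.3 rad); the robot touches nothing.
It fails at once if the gauge is forced: more than 35 N between the gauge and a foot (contact force between gauge and foot_a above 35 N or contact force between gauge and foot_b above 35 N or contact force between gauge and foot_c above 35 N).
It fails at once if a foot is tipped over (angle between any of foot_a, foot_b, foot_c's own z axis and vertical above 0.7 rad).
It fails at once if the mill or a spice jar is knocked over (angle between any of mill_1, spice_jar_1, spice_jar_2's own z axis and vertical above 0.5 rad).
It also fails if it takes over 72 s, if anything falls off the work surface, if the arm or the gripper's body presses on something with over 40 N, if the wrist force passes 120 N, or if a joint passes its speed limit or range.

## Working session

There is one attempt and no reset: what is moved stays moved. The work goes in short steps, Python scripts to look and compute and a tool call to move; the robot and the scene stay as the last step left them, time stands still between calls to the robot, and variables do not carry over. Pictures are saved under pics/ and viewed, at most 10 in all, crops included, and the job is handed in when it is done.

Besides the shell and the picture viewer there is one more tool, called after "Call:" as name(argument=value, ...) on one line, values as JSON. arm_command: Moves the arm, as the interface text tells. Its arguments: {"type":"object","properties":{"motion":{"type":"array"},"grip_force":{"type":"number"}},"required":["motion"]}

```bash
mkdir -p pics; ls
python3 - <<'E'
from rig import observe, cams
import cv2, numpy as np
s=observe(); print(s)
for n in("side","top"):
    f=cams.grab_frame(n); cv2.imwrite(f"pics/{n}0.png",cv2.cvtColor(f["image"],cv2.COLOR_RGB2BGR))
    np.savez(f"pics/{n}0.npz",**f)
    print(n,f["K"],f["dist_coeffs"],f["R"],f["t"],-np.array(f["R"]).T@f["t"])
E
```

```text
pics
{'clock': 0.0, 'qpos': array([ 5.66655141e+01,  1.58464236e+01,  8.62931544e+01, -9.32665158e-04,
        7.79626868e+01, -6.93205185e+00]), 'dq': array([ 0.0877134 , -0.09030194,  0.00539413,  0.06408309,  0.03020936,
        0.05815935]), 'joint_efforts': array([-1.72343749e-03, -4.04572177e+01, -2.37232876e+01,  7.01400032e-02,
        3.43699555e-02, -1.33917874e-04]), 'eef_pos': array([255.37960653, 514.54821443, 204.63105027]), 'orientation': array([[-8.95694290e-01,  4.44669319e-01, -9.67523725e-04],
       [ 4.44670327e-01,  8.95693056e-01, -1.49995462e-03],
       [ 1.99620482e-04, -1.77372988e-03, -9.99998407e-01]]), 'force': array([ 0.31790387, -0.39269075,  0.07258072]), 'wrist_torque': array([-0.02660469,  0.00490388,  0.0425917 ]), 'finger_force': 0.0, 'gripper_width': 93.96046467252113}
side [[373.53179199   0.         257.66227301]
 [  0.         373.53179199 190.69790664]
 [  0.           0.           1.        ]] [-0.05908255  0.          0.          0.          0.        ] [[ 0.95658168 -0.29067973 -0.02137233]
 [-0.17827157 -0.52549759 -0.83190837]
 [ 0.23058779  0.79959838 -0.5545013 ]] [-529.21549067  127.12467064  924.39697698] [ 315.74590047 -826.17483637  607.02483852]
top [[410.11381908   0.         253.50727065]
 [  0.         410.11381908 195.31454922]
 [  0.           0.           1.        ]] [0.0318335 0.        0.        0.        0.       ] [[-0.01603991 -0.99949524 -0.02742225]
 [-0.99277634  0.01918152 -0.11843655]
 [ 0.11890277  0.02532445 -0.9925829 ]] [ -24.49647325  516.88312094 1139.31436329] [ 377.28877789  -63.25122223 1191.41005422]
```

View pics/side0.png

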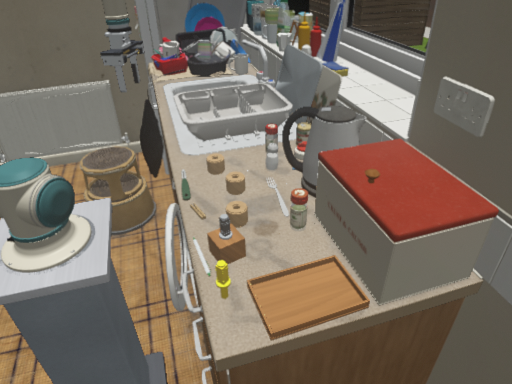

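View pics/top0.png

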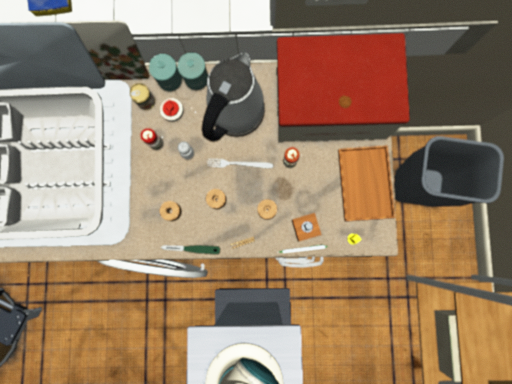

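```bash
cat > h.py <<'E'
import numpy as np, cv2
from scipy.optimize import least_squares
def load(n,i): return dict(np.load(f"pics/{n}{i}.npz"))
def grab(n,i):
    from rig import cams
    f=cams.grab_frame(n); np.savez(f"pics/{n}{i}.npz",**f); return f
def proj(f,X):
    r,_=cv2.Rodrigues(np.array(f["R"])); return cv2.projectPoints(np.array(X,float).reshape(-1,3),r,np.array(f["t"],float),np.array(f["K"]),np.array(f["dist_coeffs"]))[0].reshape(-1,2)
def ray(f,p):
    u=cv2.undistortPoints(np.array(p,float).reshape(-1,1,2),np.array(f["K"]),np.array(f["dist_coeffs"])).reshape(-1,2)
    R=np.array(f["R"]); return -R.T@f["t"], np.c_[u,np.ones(len(u))]@R
def plane(f,p,z):
    c,d=ray(f,p); return c+d*((z-c[2])/d[:,2])[:,None]
def tri(fs,ps):
    A=np.zeros((3,3));b=np.zeros(3);L=[]
    for f,p in zip(fs,ps):
        c,d=ray(f,p); d=d[0]/np.linalg.norm(d); M=np.eye(3)-np.outer(d,d);A+=M;b+=M@c;L.append((c,d))
    X=np.linalg.solve(A,b); return X,[np.linalg.norm(np.cross(X-c,d)) for c,d in L]
def crop(f,x0,y0,x1,y1,k,name):
    im=cv2.cvtColor(np.array(f["image"])[y0:y1,x0:x1],cv2.COLOR_RGB2BGR)
    cv2.imwrite(name,cv2.resize(im,None,fx=k,fy=k,interpolation=cv2.INTER_CUBIC))
E
python3 - <<'E'
from h import *
crop(load("side",0),170,140,370,340,3,"pics/sc.png")
crop(load("top",0),130,125,400,260,2.96,"pics/tc.png")
E
```

```text
(no output)
```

View pics/sc.png

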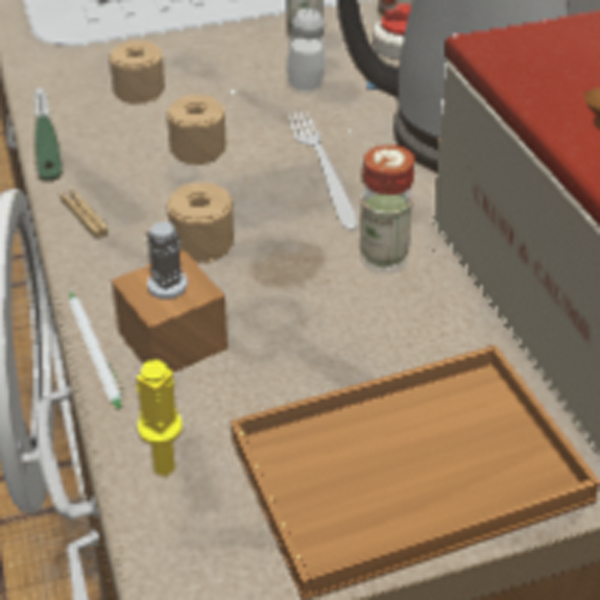

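View pics/tc.png

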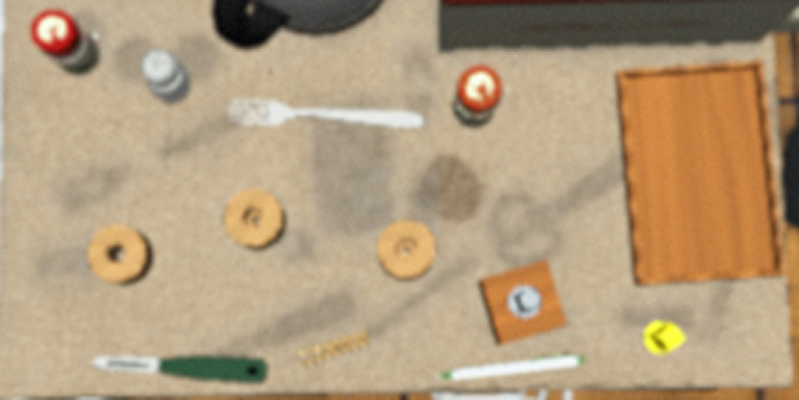

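```bash
cat >> h.py <<'E'
def hull(f,parts):
    P=[]
    for x,y,z,d in parts:
        a=np.linspace(0,2*np.pi,48,endpoint=False); P.append(np.c_[x+d/2*np.cos(a),y+d/2*np.sin(a),0*a+z])
    return cv2.convexHull(proj(f,np.vstack(P)).astype(np.float32))
def cen(h): m=cv2.moments(h); return np.array([m["m10"],m["m01"]])/m["m00"],m["m00"]
def foot_hull(f,x,y,z=0): return hull(f,[(x,y,z,50),(x,y,z+4,56),(x,y,z+47,56),(x,y,z+50,52)])
def mask(f,thr=85):
    im=np.array(f["image"]); hsv=cv2.cvtColor(im,cv2.COLOR_RGB2HSV)
    return ((hsv[...,1]>thr)&(hsv[...,0]<25)).astype(np.uint8)
def blob(f,p,thr=85,r=22):
    m=mask(f,thr); w=np.zeros_like(m); cv2.circle(w,(int(p[0]),int(p[1])),r,1,-1); m=m*w
    n,l,s,c=cv2.connectedComponentsWithStats(m)
    k=1+np.argmax(s[1:,4]); cs,_=cv2.findContours((l==k).astype(np.uint8),cv2.RETR_EXTERNAL,cv2.CHAIN_APPROX_NONE)
    fl=np.zeros_like(m); cv2.drawContours(fl,cs,-1,1,-1); M=cv2.moments(fl,True); return np.array([M["m10"],M["m01"]])/M["m00"],M["m00"]
E
python3 - <<'E'
from h import *
t,s=load("top",0),load("side",0)
g={'L':((170,211),(215,163)),'M':((216,199),(235,183)),'R':((267,209),(236,212))}
for thr in(85,95):
  for k,(pt,ps) in g.items():
    bt,at=blob(t,pt,thr);bs,as_=blob(s,ps,thr)
    r=least_squares(lambda v:np.r_[cen(foot_hull(t,*v))[0]-bt,cen(foot_hull(s,*v))[0]-bs],[300,0,0])
    print(thr,k,r.x.round(1),"res px",r.fun.round(2),"area",at,cen(foot_hull(t,*r.x))[1],as_,cen(foot_hull(s,*r.x))[1])
C=lambda P,k,o:(np.array(P,float)+.5)/k-.5+np.array(o)
tc=lambda *P:C(P,2.96,(130,125)); sc=lambda *P:C(P,3,(170,140))
print("gauge sh", tri([t,s],[tc((525,300)),sc((167,284))]),"button",tri([t,s],[tc((525,298)),sc((161,229))]))
st=plane(t,tc((481,281),(547,262),(566,326),(499,344)),55); print("stand",st.round(1),st.mean(0))
d=st[1]-st[0];print(np.degrees(np.arctan2(d[1],d[0])))
tr=plane(t,tc((618,72),(762,62),(780,275),(636,285)),22);print("tray",tr.round(1),tr.mean(0)); ts=plane(s,sc((232,427),(305,583),(597,490),(492,350)),22);print(ts.round(1),ts.mean(0))
for n,a,b,h in(("jl",(55,32),None,105),("mill",(160,68),(303,20),90),("jr",(479,88),(388,160),105)):
  print(n,plane(t,tc(a),h).round())
print("yellow",plane(t,tc((660,338)),50).round())
E
```

```text
85 L [450.   0.   0.] res px [72.15  8.17  5.5  40.83] area 352.0 328.63530873600394 131.0 473.9089928935282
85 M [503.9   0.    0. ] res px [26.25  1.49  4.9  13.78] area 332.0 334.1438595970394 317.0 461.40332117374055
85 R [482.8   0.    0. ] res px [-24.85  -1.66  -3.88 -17.33] area 329.0 331.74642103072256 473.0 466.2953671005089Traceback (most recent call last):
  File "<stdin>", line 6, in <module>
  File "h.py", line 35, in blob
    k=1+np.argmax(s[1:,4]); cs,_=cv2.findContours((l==k).astype(np.uint8),cv2.RETR_EXTERNAL,cv2.CHAIN_APPROX_NONE)
        ~~~~~~~~~^^^^^^^^^
    return _wrapfunc(a, 'argmax', axis=axis, out=out, **kwds)
    return bound(*args, **kwds)
ValueError: attempt to get argmax of an empty sequence
```

```bash
cat > m.py <<'E'
from h import *
t,s=load("top",0),load("side",0)
for n,p in(("L",(215,163)),("M",(235,183)),("R",(236,212))):
    hsv=cv2.cvtColor(np.array(s["image"]),cv2.COLOR_RGB2HSV)[p[1],p[0]-18:p[0]+19:2]; print(n,hsv[:,1].tolist(),hsv[:,0].tolist())
g={'L':((170,211),(215,163)),'M':((216,199),(235,183)),'R':((267,209),(236,212))}
for tt,thr in((85,60),(85,70),(85,78)):
  for k,(pt,ps) in g.items():
    bt,at=blob(t,pt,tt);bs,as_=blob(s,ps,thr,18)
    r=least_squares(lambda v:np.r_[cen(foot_hull(t,*v))[0]-bt,cen(foot_hull(s,*v))[0]-bs],[300,0,0],diff_step=1e-2,x_scale=100)
    print(thr,k,r.x.round(1),"res px",r.fun.round(2),"area",at,round(cen(foot_hull(t,*r.x))[1]),as_,round(cen(foot_hull(s,*r.x))[1]))
C=lambda P,k,o:(np.array(P,float)+.5)/k-.5+np.array(o)
tc=lambda *P:C(P,2.96,(130,125)); sc=lambda *P:C(P,3,(170,140))
print("gauge sh", tri([t,s],[tc((525,300)),sc((167,284))]),"button",tri([t,s],[tc((525,298)),sc((161,229))]))
st=plane(t,tc((481,281),(547,262),(566,326),(499,344)),55); print("stand",st.round(1).tolist(),st.mean(0))
d=st[1]-st[0];print(np.degrees(np.arctan2(d[1],d[0])))
tr=plane(t,tc((618,72),(762,62),(780,275),(636,285)),22);print("tray",tr.round(1).tolist(),tr.mean(0)); ts=plane(s,sc((232,427),(305,583),(597,490),(492,350)),22);print(ts.round(1).tolist(),ts.mean(0))
for n,a,b,h in(("jl",(55,32),None,105),("mill",(160,68),(303,20),90),("jr",(479,88),(388,160),105)):
  print(n,plane(t,tc(a),h).round())
print("yellow",plane(t,tc((660,338)),50).round())
E
python3 m.py
```

```text
L [47, 46, 46, 44, 42, 69, 83, 86, 88, 86, 85, 86, 85, 83, 44, 40, 40, 38, 38] [18, 18, 18, 18, 18, 17, 16, 17, 17, 17, 17, 17, 17, 17, 18, 18, 18, 18, 18]
M [44, 46, 45, 41, 45, 83, 82, 87, 89, 89, 87, 88, 89, 91, 56, 44, 43, 46, 44] [18, 18, 18, 18, 18, 17, 17, 17, 17, 17, 17, 17, 18, 16, 17, 19, 17, 18, 18]
R [43, 43, 46, 45, 69, 95, 93, 95, 91, 92, 93, 96, 93, 96, 94, 40, 37, 35, 36] [19, 17, 18, 18, 18, 17, 17, 18, 17, 17, 18, 17, 18, 17, 17, 19, 17, 18, 18]
60 L [464.   0.   0.] res px [72.1   3.25 10.61 35.78] area 352.0 330 333.0 471
60 M [502.8   0.    0. ] res px [26.26  1.88  4.77 14.08] area 332.0 334 398.0 462
60 R [481.8   0.    0. ] res px [-24.85  -1.31  -4.5  -15.84] area 329.0 332 506.0 467
70 L [463.7   0.    0. ] res px [72.1   3.34 10.68 35.81] area 352.0 330 304.0 471
70 M [503.   0.   0.] res px [26.26  1.82  4.71 13.99] area 332.0 334 376.0 462
70 R [476.6 -70.4  -2.3] res px [-0.01  0.11  0.09 -0.02] area 329.0 327 484.0 524
78 L [464.   0.   0.] res px [72.1   3.25 10.6  35.84] area 352.0 330 290.0 471
78 M [509.1  74.9   0. ] res px [ 0.05  0.23  0.2  -0.2 
[... 211 characters left out ...]
np.float64(1.095685544855338)]) button (array([ 424.12325204, -175.11845652,  105.60953638]), [np.float64(0.8983481316118772), np.float64(0.8983481316117793)])
stand [[443.8, -140.0, 55.0], [460.4, -202.0, 55.0], [400.7, -217.5, 55.0], [385.1, -155.1, 55.0]] [ 422.50082937 -178.63910876   55.        ]
-74.93005175645979
tray [[647.4, -281.1, 22.0], [654.0, -420.2, 22.0], [446.6, -426.0, 22.0], [439.3, -289.9, 22.0]] [ 546.8372343  -354.29688953   22.        ]
[[438.8, -302.1, 22.0], [447.0, -435.8, 22.0], [649.2, -428.9, 22.0], [642.9, -289.4, 22.0]] [ 544.47823657 -364.05531456   22.        ]
jl [[677. 249. 105.]]
mill [[645. 155.  90.]]
jr [[ 616. -140.  105.]]
yellow [[ 388. -304.   50.]]
```

```bash
cat >> h.py <<'E'
def fitfoot(t,s,bt,bs,v0):
    v0=np.array(v0,float)
    r=least_squares(lambda u:np.r_[cen(foot_hull(t,*(v0+10*u-10)))[0]-bt,cen(foot_hull(s,*(v0+10*u-10)))[0]-bs],[1,1,1],diff_step=.1)
    return v0+10*r.x-10,r.fun
E
cat > m2.py <<'E'
from h import *
t,s=load("top",0),load("side",0)
g={'L':((170,211),(215,163),(475,200,0)),'M':((216,199),(235,183),(509,75,0)),'R':((267,209),(236,212),(477,-70,0))}
for tt,thr in((85,62),(70,62)):
  for k,(pt,ps,v0) in g.items():
    bt,at=blob(t,pt,tt,14);bs,as_=blob(s,ps,thr,17)
    x,f=fitfoot(t,s,bt,bs,v0)
    print(thr,k,x.round(1),"res px",f.round(2),"area",at,round(cen(foot_hull(t,*x))[1]),as_,round(cen(foot_hull(s,*x))[1]))
E
python3 m2.py
```

```text
62 L [476.9 206.5  -1.3] res px [-0.02  0.21  0.23 -0.04] area 352.0 370 324.0 343
62 M [ 5.09e+02  7.53e+01 -5.00e-01] res px [-0.04  0.29  0.29 -0.05] area 332.0 344 393.0 409
62 R [476.7 -70.4  -1.6] res px [-0.    0.04  0.04 -0.01] area 329.0 327 495.0 524
62 L [476.7 205.5  -0.7] res px [-0.02  0.2   0.22 -0.03] area 406.0 370 324.0 344
62 M [509.2  75.5  -0.6] res px [-0.04  0.33  0.34 -0.06] area 371.0 344 393.0 409
62 R [476.7 -70.6  -1.4] res px [-0.    0.03  0.03 -0.01] area 365.0 327 495.0 525
```

Run:
```python
from h import *
t,s=load("top",0),load("side",0)
def box(c,yaw,w,z0,z1):
    a=np.radians(yaw)+np.pi/4+np.arange(4)*np.pi/2; q=np.c_[c[0]+w/2**.5*np.cos(a),c[1]+w/2**.5*np.sin(a)]
    return np.vstack([np.c_[q,0*a+z0],np.c_[q,0*a+z1]])
# stand blobs
for n,f,p,o,k in(("top",t,(306,228),(130,125),2.96),("side",s,(226,246),(170,140),3)):
    print(n,((proj(f,box((422.5,-178.6),15,64,0,55))-o)*k).round().tolist())
im=[]
for f,(x0,y0,x1,y1) in((t,(286,206,326,246)),(s,(200,205,250,265))):
    c=cv2.cvtColor(np.array(f["image"])[y0:y1,x0:x1],cv2.COLOR_RGB2BGR); k=10 if f is t else 8
    c=cv2.resize(c,None,fx=k,fy=k,interpolation=cv2.INTER_CUBIC)
    h=cv2.convexHull(proj(f,box((422.5,-178.6),15,64,0,55)).astype(np.float32)); h=((h+.5-[x0,y0])*k).astype(int); cv2.polylines(c,[h],True,(255,0,0),1)
    q=box((422.5,-178.6),15,18,61,107); pr=((proj(f,q)+.5-[x0,y0])*k).astype(int)
    for i in range(4):
        cv2.line(c,pr[i].tolist(),pr[i+4].tolist(),(0,255,0),1); cv2.line(c,pr[i+4].tolist(),pr[4+(i+1)%4].tolist(),(0,255,0),1)
    im.append(cv2.copyMakeBorder(c,0,480-c.shape[0],0,0,cv2.BORDER_CONSTANT))
cv2.imwrite("pics/stand.png",np.hstack(im)[:, :800])
```

```text
top [[476.0, 282.0], [494.0, 345.0], [558.0, 327.0], [538.0, 264.0], [479.0, 279.0], [499.0, 345.0], [565.0, 326.0], [545.0, 260.0]]
side [[186.0, 300.0], [115.0, 329.0], [152.0, 378.0], [226.0, 346.0], [182.0, 247.0], [109.0, 276.0], [147.0, 324.0], [223.0, 292.0]]
```

View pics/stand.png

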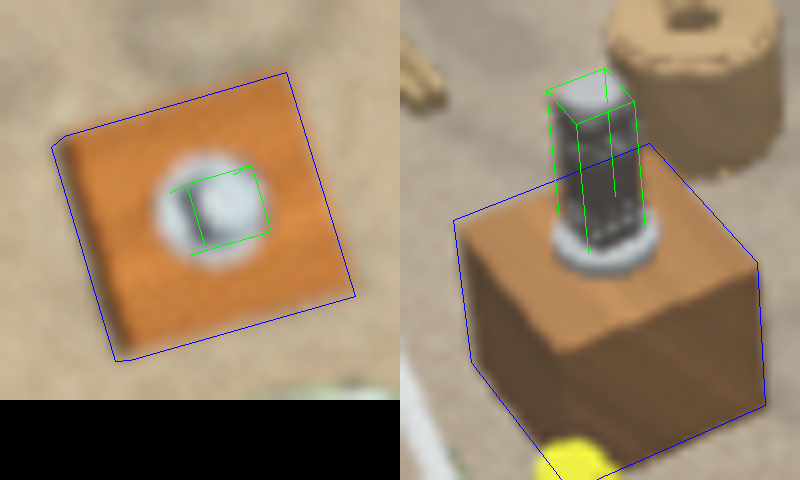

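Run:
```python
from h import *
t,s=load("top",0),load("side",0)
for n,a,b,z in(("sh",(306.7,226.5),(225.25,234.2),61),("bt",(308.7,225.5),(223.,216.),111)):
    print(n,tri([t,s],[a,b]),plane(t,a,z),plane(s,b,z))
```

```text
sh (array([ 423.55605741, -179.2158277 ,   56.56928799]), [np.float64(0.4626097058363225), np.float64(0.46260970583636496)]) [[ 423.83327922 -178.82058125   61.        ]] [[ 422.22857534 -184.39713108   61.        ]]
bt (array([ 423.12156073, -179.08034967,  108.82618906]), [np.float64(1.2814019309774736), np.float64(1.2814019309774072)]) [[ 424.30029884 -179.00817923  111.        ]] [[ 421.37318335 -181.8441461   111.        ]]
```

Call:
arm_command(motion=[0,0,-10.6,0.013,-0.053,0,1,0,0,-10.6,0.013,-0.053,0,1,0,0,-10.6,0.013,-0.053,0,1,0,0,-10.6,0.013,-0.053,0,1,0,0,-10.6,0.013,-0.053,0,1,0,0,-10.6,0.013,-0.053,0,1,0,0,-10.6,0.013,-0.053,0,1,0,0,-10.6,0.013,-0.053,0,1])

```text
clock: 1.1
eef_pos: [359.6, 89.4, 205.4]
orientation: [[0.367, 0.93, 0.0], [0.93, -0.367, 0.0], [0.0, 0.0, -1.0]]
force: [0.4, -0.2, 0.1]
gripper_width: 94.2
finger_force: 0.0
```

Call:
arm_command(motion=[0,0,-10.7,0.0128,-0.054,-0.01,0.8,0,0,-10.7,0.0128,-0.054,-0.015,0.8,0,0,-10.7,0.0128,-0.054,-0.015,0.8,0,0,-10.7,0.0128,-0.054,-0.015,0.8,0,0,-10.7,0.0128,-0.054,-0.015,0.8,0,0,0,0,0,0,0.8,0,0,0,0,0,0,0.8])

```text
clock: 1.98
eef_pos: [423.0, -178.2, 135.1]
orientation: [[0.964, 0.264, -0.002], [0.264, -0.964, 0.002], [-0.001, -0.002, -1.0]]
force: [-0.3, 1.3, -0.6]
gripper_width: 75.1
finger_force: 0.0
```

Call:
arm_command(motion=[0,0,0,0,0,-0.034,0.8,0,0,0,0,0,-0.034,0.8,0,0,0,0,0,0,0,0,0,0,0,0,0,0,0,0,0,0,0,0,0,0,0,0,0,0,0,0,0,0,0,0,0,0,0,0,0,0,0,0,0,0], grip_force=30)

```text
clock: 2.98
eef_pos: [423.8, -179.2, 67.7]
orientation: [[0.965, 0.264, 0.0], [0.264, -0.965, -0.0], [0.0, 0.001, -1.0]]
force: [-0.9, -1.3, 0.6]
gripper_width: 18.6
finger_force: 0.2
```

Call:
arm_command(motion=[0,0,0,0,0,0,0,0,0,0,0,0,0,0,0,0,0,0,0,0,0])

```text
clock: 3.35
eef_pos: [423.8, -179.2, 67.7]
orientation: [[0.965, 0.264, 0.0], [0.264, -0.965, -0.0], [0.0, 0.0, -1.0]]
force: [-0.2, -1.0, 2.5]
gripper_width: 17.7
finger_force: 30.0
```

Call:
arm_command(motion=[0,0,0,0,0,0.03,0,0,0,0,0,0,0.04,0,0,0,0,0,0,0.025,0,0,0,0,0.004,0.035,0,0,0,0,0,0.009,0.06,0,0,0,0,0,0.009,0.06,0,0,0,0,0,0.009,0.06,0,0,0,0,0,0.009,0.06,0,0])

```text
clock: 4.35
eef_pos: [463.4, 98.1, 162.1]
orientation: [[0.965, 0.264, -0.0], [0.264, -0.965, 0.0], [-0.0, -0.0, -1.0]]
force: [1.0, 0.6, -0.6]
gripper_width: 17.8
finger_force: 30.0
```

Call:
arm_command(motion=[0,0,0,0.009,0.06,0,0,0,0,0,0.0042,0.05,-0.02,0,0,0,0,0,0,-0.02,0,0,0,0,0,0,0,0,0,0,0,0,0,0,0])

```text
clock: 4.97
eef_pos: [477.1, 205.7, 122.8]
orientation: [[0.965, 0.263, 0.0], [0.263, -0.965, -0.0], [0.0, 0.0, -1.0]]
force: [-0.8, -0.2, -0.8]
gripper_width: 17.9
finger_force: 30.0
```

Run:
```python
from h import *
from rig import observe
t,s=grab("top",1),grab("side",1)
o=observe(); print(o["eef_pos"],o["force"],o["gripper_width"])
im=[]
for f,p,k,(w,h) in((t,(477,206,50),10,(18,24)),(s,(477,206,75),10,(20,24))):
    c=proj(f,p)[0].round().astype(int); x0,y0=c-[w,h]
    I=cv2.cvtColor(np.array(f["image"])[y0:y0+2*h,x0:x0+2*w],cv2.COLOR_RGB2BGR); im.append(cv2.resize(I,None,fx=k,fy=k,interpolation=cv2.INTER_CUBIC)); print(x0,y0)
cv2.imwrite("pics/l1.png",np.hstack(im))
```

```text
[477.56448855 205.60407644 123.33585374] [-0.32605949  0.14171518 -0.73347536] 17.819386662675537
150 186
194 125
```

View pics/l1.png

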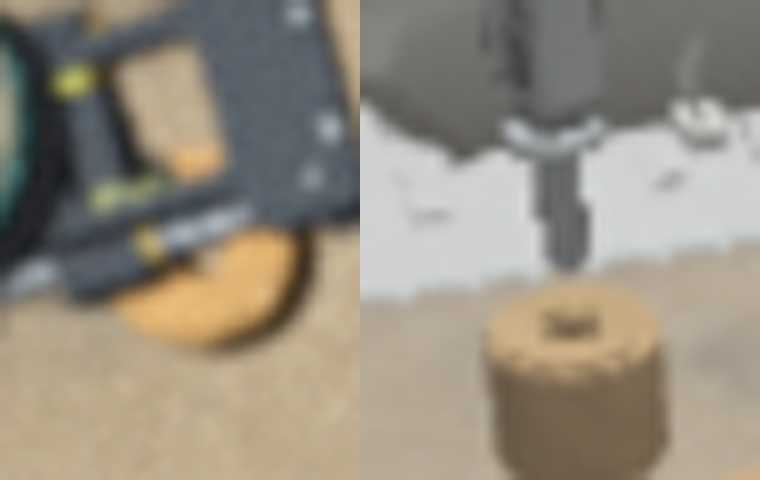

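Run:
```python
from h import *
s=load("side",1)
for p in((477.5,205.6,68.6),(477.5,205.6,110.6),(477,206,50)): print(p,(((proj(s,p)[0]+.5)-[194,125])*10+[360,0]).round(1))
b,_=blob(s,(215,163),62,17)
```

```text
(477.5, 205.6, 68.6) [572.1 266.4]
(477.5, 205.6, 110.6) [560.6 144. ]
(477, 206, 50) [575.3 318.8]
```

Call:
arm_command(motion=[0,0,0,0.0007,0,-0.008,0,0,0,0,0,0,-0.007,0,0,0,0,0,0,-0.002,0,0,0,0,0,0,-0.001,0,0,0,0,0,0,-0.001,0,0,0,0,0,0,0,0])

```text
clock: 5.82
eef_pos: [477.7, 206.1, 103.5]
orientation: [[0.965, 0.264, 0.0], [0.264, -0.965, -0.0], [0.0, 0.0, -1.0]]
force: [0.8, -0.3, -0.6]
gripper_width: 17.8
finger_force: 30.0
```

Call:
arm_command(motion=[0,0,0,0,0,-0.0007,0,0,0,0,0,0,-0.0007,0,0,0,0,0,0,-0.0006,0,0,0,0,0,0,-0.0005,0,0,0,0,0,0,-0.0005,0,0,0,0,0,0,0,0])

```text
clock: 6.58
eef_pos: [477.6, 206.0, 100.4]
orientation: [[0.965, 0.264, -0.0], [0.264, -0.965, -0.0], [-0.0, 0.0, -1.0]]
force: [0.5, -0.5, -1.2]
gripper_width: 18.3
finger_force: 30.0
```

Call:
arm_command(motion=[0,0,0,0,0,-0.0007,0,0,0,0,0,0,-0.0007,0,0,0,0,0,0,-0.0006,0,0,0,0,0,0,-0.0005,0,0,0,0,0,0,-0.0005,0,0,0,0,0,0,0,0])

```text
clock: 7.32
eef_pos: [477.8, 205.7, 97.9]
orientation: [[0.965, 0.264, 0.001], [0.264, -0.965, -0.001], [0.0, 0.001, -1.0]]
force: [-1.1, -1.6, 4.4]
gripper_width: 17.7
finger_force: 30.0
```

Call:
arm_command(motion=[0,0,0,-0.0004,-0.0007,0,0,0,0,0,0,0,-0.0004,0,0,0,0,0,0,-0.0004,0,0,0,0,0,0,0,0])

```text
clock: 7.82
eef_pos: [476.9, 205.5, 96.1]
orientation: [[0.965, 0.264, -0.001], [0.264, -0.965, 0.0], [-0.001, -0.0, -1.0]]
force: [-0.0, -1.0, -1.6]
gripper_width: 17.7
finger_force: 30.0
```

Call:
arm_command(motion=[0,0,0,0,-0.0002,-0.0008,0,0,0,0,0,0,-0.0008,0,0,0,0,0,0,-0.0008,0,0,0,0,0,0,-0.0008,0,0,0,0,0,0,-0.0008,0,0,0,0,0,0,0,0])

```text
clock: 8.57
eef_pos: [477.2, 205.2, 92.6]
orientation: [[0.965, 0.264, -0.0], [0.264, -0.965, -0.0], [-0.0, 0.0, -1.0]]
force: [-0.9, -1.0, -1.0]
gripper_width: 17.8
finger_force: 30.0
```

Call:
arm_command(motion=[0,0,0,0,0,-0.0008,0,0,0,0,0,0,-0.0008,0,0,0,0,0,0,-0.0008,0,0,0,0,0,0,-0.0008,0,0,0,0,0,0,-0.0008,0,0,0,0,0,0,0,0], grip_force=12)

```text
clock: 9.32
eef_pos: [477.2, 205.2, 88.6]
orientation: [[0.965, 0.264, 0.0], [0.264, -0.965, 0.0], [0.0, -0.0, -1.0]]
force: [-1.0, -0.9, -2.0]
gripper_width: 17.9
finger_force: 12.0
```

Tip at about z 34, past the first possible stop; go on gently.

Call:
arm_command(motion=[0,0,0,0,0,-0.0008,0,0,0,0,0,0,-0.0008,0,0,0,0,0,0,-0.0008,0,0,0,0,0,0,-0.0008,0,0,0,0,0,0,-0.0008,0,0,0,0,0,0,0,0])

```text
clock: 10.07
eef_pos: [477.2, 205.2, 84.6]
orientation: [[0.965, 0.264, -0.0], [0.264, -0.965, -0.0], [-0.0, 0.0, -1.0]]
force: [0.1, -1.1, -0.8]
gripper_width: 18.2
finger_force: 12.0
```

Call:
arm_command(motion=[0,0,0,0,0,-0.0008,0,0,0,0,0,0,-0.0008,0,0,0,0,0,0,-0.0008,0,0,0,0,0,0,-0.0008,0,0,0,0,0,0,-0.0008,0,0,0,0,0,0,0,0])

```text
clock: 10.82
eef_pos: [477.2, 205.2, 80.6]
orientation: [[0.965, 0.264, -0.0], [0.264, -0.965, -0.0], [-0.0, -0.0, -1.0]]
force: [0.5, -0.8, -1.8]
gripper_width: 17.9
finger_force: 12.0
```

Call:
arm_command(motion=[0,0,0,0,0,-0.0008,0,0,0,0,0,0,-0.0008,0,0,0,0,0,0,-0.0008,0,0,0,0,0,0,-0.0008,0,0,0,0,0,0,-0.0008,0,0,0,0,0,0,0,0])

```text
clock: 11.58
eef_pos: [477.2, 205.2, 76.6]
orientation: [[0.965, 0.264, -0.0], [0.264, -0.965, -0.0], [-0.0, 0.0, -1.0]]
force: [-0.1, -0.2, -1.1]
gripper_width: 17.7
finger_force: 12.0
```

Call:
arm_command(motion=[0,0,0,0,0,-0.0008,0,0,0,0,0,0,-0.0008,0,0,0,0,0,0,-0.0008,0,0,0,0,0,0,-0.0008,0,0,0,0,0,0,-0.0008,0,0,0,0,0,0,0,0])

```text
clock: 12.32
eef_pos: [477.2, 205.2, 72.6]
orientation: [[0.965, 0.264, -0.0], [0.264, -0.965, -0.0], [-0.0, 0.0, -1.0]]
force: [-0.3, -0.2, -0.8]
gripper_width: 17.9
finger_force: 12.0
```

Call:
arm_command(motion=[0,0,0,0,0,-0.0018,0,0,0,0,0,0,-0.0018,0,0,0,0,0,0,-0.0018,0,0,0,0,0,0,-0.0016,0,0,0,0,0,0,-0.0008,0,0,0,0,0,0,0,0])

```text
clock: 13.08
eef_pos: [477.2, 205.2, 64.8]
orientation: [[0.965, 0.264, -0.0], [0.264, -0.965, -0.0], [-0.0, 0.0, -1.0]]
force: [-1.0, -0.9, -2.1]
gripper_width: 18.2
finger_force: 12.0
```

Call:
arm_command(motion=[0,0,0,0,0,-0.0006,0,0,0,0,0,0,-0.0006,0,0,0,0,0,0,-0.0005,0,0,0,0,0,0,0,0])

```text
clock: 13.58
eef_pos: [477.2, 205.2, 63.2]
orientation: [[0.965, 0.264, 0.0], [0.264, -0.965, -0.0], [0.0, 0.0, -1.0]]
force: [-0.1, -0.2, -0.9]
gripper_width: 18.0
finger_force: 12.0
```

Call:
arm_command(motion=[0,0,0,0,0,-0.0005,0,0,0,0,0,0,-0.0005,0,0,0,0,0,0,0,0,0,0,0,0,0,0,0.5,0,0,0,0,0,0,0.5,0,0,0,0,0,0,0.5])

```text
clock: 14.32
eef_pos: [477.2, 205.2, 62.0]
orientation: [[0.965, 0.264, -0.0], [0.264, -0.965, -0.0], [-0.0, 0.0, -1.0]]
force: [0.1, -0.1, 0.3]
gripper_width: 44.4
finger_force: 0.0
```

Call:
arm_command(motion=[0,0,0,0,0,0.02,0.5,0,0,0,0,0,0.03,0.5,0,0,0,0,0,0.03,0.5,0,0,-5,0.0106,-0.0433,0,0.9,0,0,-5,0.0106,-0.0433,0,0.9,0,0,-5,0.0106,-0.0433,0,0.9,0,0,0,0,0,0,0.9,0,0,0,0,0,0,0.9])

```text
clock: 15.32
eef_pos: [508.7, 75.6, 142.0]
orientation: [[1.0, 0.005, -0.001], [0.005, -1.0, 0.001], [-0.001, -0.001, -1.0]]
force: [0.2, 0.0, 0.4]
gripper_width: 84.4
finger_force: 0.0
```

Run:
```python
from h import *
from rig import observe
s=grab("side",2); t=grab("top",2)
o=observe(); print(o["eef_pos"],o["gripper_width"])
I=cv2.cvtColor(np.array(s["image"])[120:220,180:290],cv2.COLOR_RGB2BGR); J=cv2.cvtColor(np.array(t["image"])[170:250,130:290],cv2.COLOR_RGB2BGR)
a=cv2.resize(I,(440,400),interpolation=cv2.INTER_CUBIC);b=cv2.resize(J,(360,180),interpolation=cv2.INTER_CUBIC)
cv2.imwrite("pics/p2.png",np.hstack([a,cv2.copyMakeBorder(b,0,220,0,0,cv2.BORDER_CONSTANT)]))
```

```text
[508.59820282  76.2811311  142.07242105] 84.41507749797063
```

View pics/p2.png

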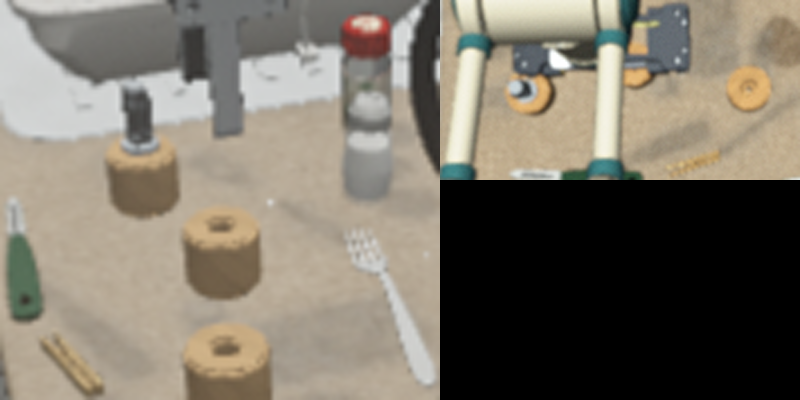

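Call:
arm_command(motion=[0,0,0,0,0,-0.05,0.9,0,0,0,0,0,-0.05,0.9,0,0,0,0,0,-0.026,0.9,0,0,0,0,0,0,0.4,0,0,0,0,0,0,0.4,0,0,0,0,0,0,0.4,0,0,0,0,0,0,0.4,0,0,0,0,0,0,0.4], grip_force=30)

```text
clock: 16.42
eef_pos: [510.3, 75.4, 17.6]
orientation: [[1.0, 0.005, 0.003], [0.005, -1.0, 0.0], [0.003, -0.0, -1.0]]
force: [-0.0, 0.5, 6.7]
gripper_width: 56.3
finger_force: 30.0
```

Call:
arm_command(motion=[0,0,0,0,0,0.015,0.4,0,0,0,0,0,0.03,0.4,0,0,0,0,0,0.035,0.4,0,0,0,-0.002,-0.03,0,0.4,0,0,0,-0.003,-0.06,0,0.4,0,0,0,-0.003,-0.06,0,0.4,0,0,0,-0.003,-0.06,0,0.4,0,0,0,-0.003,-0.06,0,0.4])

```text
clock: 17.42
eef_pos: [494.4, -196.4, 96.8]
orientation: [[1.0, 0.005, 0.0], [0.005, -1.0, 0.0], [0.0, -0.0, -1.0]]
force: [0.2, 0.9, -1.5]
gripper_width: 56.4
finger_force: 30.0
```

Call:
arm_command(motion=[0,0,0,-0.003,-0.06,0,0.4,0,0,0,-0.002,-0.06,0,0.4,0,0,0,0,-0.0435,0,0.4,0,0,0,0,0,-0.02,0.4,0,0,0,0,0,0,0.4,0,0,0,0,0,0,0.4])

```text
clock: 18.18
eef_pos: [490.0, -357.7, 76.7]
orientation: [[1.0, 0.006, -0.0], [0.006, -1.0, 0.0], [-0.0, -0.0, -1.0]]
force: [-0.2, -0.2, -2.1]
gripper_width: 56.6
finger_force: 30.0
```

Run:
```python
from h import *
from rig import observe
s=grab("side",3); t=grab("top",3)
o=observe(); print(o["eef_pos"],o["gripper_width"],o["force"])
I=cv2.cvtColor(np.array(s["image"])[200:345,190:380],cv2.COLOR_RGB2BGR); J=cv2.cvtColor(np.array(t["image"])[130:250,260:410],cv2.COLOR_RGB2BGR)
a=cv2.resize(I,None,fx=2.4,fy=2.4,interpolation=cv2.INTER_CUBIC);b=cv2.resize(J,(340,272),interpolation=cv2.INTER_CUBIC)
cv2.imwrite("pics/p3.png",np.hstack([a,cv2.copyMakeBorder(b,0,a.shape[0]-272,0,0,cv2.BORDER_CONSTANT)]))
```

```text
[ 490.4471086  -357.83721372   77.16232832] 56.422525205244675 [-0.52197504 -0.72108455 -1.2285272 ]
```

View pics/p3.png

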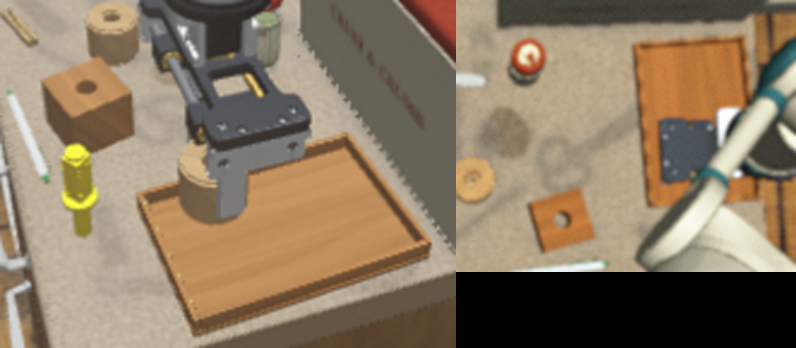

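Call:
arm_command(motion=[0,0,0,0,0,-0.025,0.4,0,0,0,0,0,-0.02,0.4,0,0,0,0,0,-0.004,0.4,0,0,0,0,0,-0.002,0.4,0,0,0,0,0,-0.002,0.4,0,0,0,0,0,0,0.4])

```text
clock: 19.02
eef_pos: [490.3, -358.5, 23.7]
orientation: [[1.0, 0.005, 0.001], [0.005, -1.0, -0.001], [0.001, 0.001, -1.0]]
force: [0.4, 0.7, -1.6]
gripper_width: 56.1
finger_force: 30.0
```

Call:
arm_command(motion=[0,0,0,0,0,-0.0006,0.4,0,0,0,0,0,-0.0006,0.4,0,0,0,0,0,0,0.4])

```text
clock: 19.4
eef_pos: [490.1, -358.5, 22.6]
orientation: [[1.0, 0.005, 0.0], [0.005, -1.0, -0.001], [0.0, 0.001, -1.0]]
force: [-0.8, 0.8, 2.6]
gripper_width: 56.5
finger_force: 30.0
```

Call:
arm_command(motion=[0,0,0,0,0,0,0.74,0,0,0,0,0,0,0.74,0,0,0,0,0,0,0.74,0,0,0,0,0,0.02,0.74,0,0,0,0,0,0.04,0.74,0,0,0,0,0,0.04,0.74])

```text
clock: 20.15
eef_pos: [489.8, -358.1, 122.6]
orientation: [[1.0, 0.005, -0.001], [0.005, -1.0, 0.001], [-0.001, -0.001, -1.0]]
force: [0.7, -0.3, -0.0]
gripper_width: 69.7
finger_force: 0.0
```

Call:
arm_command(motion=[0,0,0,-0.0026,0.0576,0,0.9,0,0,0,-0.0027,0.0576,0,0.9,0,0,0,-0.0027,0.0576,0,0.9,0,0,0,-0.0027,0.0576,0,0.9,0,0,0,-0.0027,0.0576,0,0.9,0,0,0,0,0,0,0.9,0,0,0,0,0,0,0.9])

```text
clock: 21.02
eef_pos: [477.0, -70.7, 122.2]
orientation: [[1.0, 0.006, 0.001], [0.006, -1.0, -0.001], [0.001, 0.001, -1.0]]
force: [1.1, 0.2, 0.3]
gripper_width: 84.6
finger_force: 0.0
```

Call:
arm_command(motion=[0,0,0,0,0,-0.045,0.9,0,0,0,0,0,-0.04,0.9,0,0,0,0,0,-0.02,0.9,0,0,0,0,0,0,0.4,0,0,0,0,0,0,0.4,0,0,0,0,0,0,0.4,0,0,0,0,0,0,0.4,0,0,0,0,0,0,0.4])

```text
clock: 22.02
eef_pos: [477.7, -71.0, 18.0]
orientation: [[1.0, 0.006, 0.003], [0.006, -1.0, -0.002], [0.003, 0.002, -1.0]]
force: [-0.1, -2.7, 5.5]
gripper_width: 55.5
finger_force: 30.0
```

Call:
arm_command(motion=[0,0,0,0,0,0.015,0.4,0,0,0,0,0,0.03,0.4,0,0,0,0,0,0.035,0.4,0,0,0,0.008,-0.03,0,0.4,0,0,0,0.019,-0.054,0,0.4,0,0,0,0.019,-0.054,0,0.4,0,0,0,0.019,-0.054,0,0.4,0,0,0,0.019,-0.054,0,0.4])

```text
clock: 23.02
eef_pos: [560.6, -317.0, 96.1]
orientation: [[1.0, 0.005, -0.001], [0.005, -1.0, 0.002], [-0.001, -0.002, -1.0]]
force: [-0.2, -0.2, -2.2]
gripper_width: 55.6
finger_force: 30.0
```

Call:
arm_command(motion=[0,0,0,0.019,-0.041,0,0.4,0,0,0,0,0,-0.02,0.4,0,0,0,0,0,-0.025,0.4,0,0,0,0,0,-0.02,0.4,0,0,0,0,0,-0.005,0.4,0,0,0,0,0,-0.001,0.4,0,0,0,0,0,0,0.4])

```text
clock: 23.9
eef_pos: [580.2, -357.4, 26.8]
orientation: [[1.0, 0.005, 0.001], [0.005, -1.0, -0.001], [0.001, 0.001, -1.0]]
force: [-0.1, -0.3, -2.8]
gripper_width: 55.2
finger_force: 30.0
```

Call:
arm_command(motion=[0,0,0,0,0,-0.0015,0.4,0,0,0,0,0,-0.001,0.4,0,0,0,0,0,-0.0006,0.4,0,0,0,0,0,-0.0006,0.4,0,0,0,0,0,0,0.4])

```text
clock: 24.52
eef_pos: [579.6, -357.2, 23.1]
orientation: [[1.0, 0.005, 0.0], [0.005, -1.0, -0.0], [0.0, 0.0, -1.0]]
force: [-1.2, 1.1, 2.9]
gripper_width: 55.5
finger_force: 30.0
```

Call:
arm_command(motion=[0,0,0,0,0,0,0.74,0,0,0,0,0,0,0.74,0,0,0,0,0,0,0.74,0,0,0,0,0,0.02,0.74,0,0,0,0,0,0.05,0.74,0,0,0,0,0,0.05,0.74,0,0,0,0,0,0.05,0.74,0,0,0,-0.05,0.03,0.02,0.74])

```text
clock: 25.52
eef_pos: [533.3, -330.2, 215.2]
orientation: [[1.0, 0.005, 0.007], [0.005, -1.0, -0.006], [0.007, 0.006, -1.0]]
force: [-0.1, 0.5, 0.0]
gripper_width: 69.6
finger_force: 0.0
```

Call:
arm_command(motion=[0,0,0,-0.05,0.035,0,0.74,0,0,0,-0.05,0.035,0,0.74,0,0,0,-0.05,0.035,0,0.74,0,0,0,-0.04,0.035,0,0.74,0,0,0,0,0.04,0,0.74,0,0,0,0,0,0,0.74,0,0,0,0,0,0,0.74])

```text
clock: 26.4
eef_pos: [340.2, -148.0, 212.6]
orientation: [[1.0, 0.006, 0.001], [0.006, -1.0, -0.002], [0.001, 0.002, -1.0]]
force: [-0.0, 0.2, -0.4]
gripper_width: 69.8
finger_force: 0.0
```

Run:
```python
from h import *
s=grab("side",4); t=grab("top",4)
I=cv2.cvtColor(np.array(s["image"])[120:345,170:370],cv2.COLOR_RGB2BGR); J=cv2.cvtColor(np.array(t["image"])[120:260,130:410],cv2.COLOR_RGB2BGR)
a=cv2.resize(I,None,fx=2,fy=2,interpolation=cv2.INTER_CUBIC);b=cv2.resize(J,(400,200),interpolation=cv2.INTER_CUBIC)
cv2.imwrite("pics/p4.png",np.hstack([a,cv2.copyMakeBorder(b,0,a.shape[0]-200,0,0,cv2.BORDER_CONSTANT)]))
```

```text
(no output)
```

View pics/p4.png

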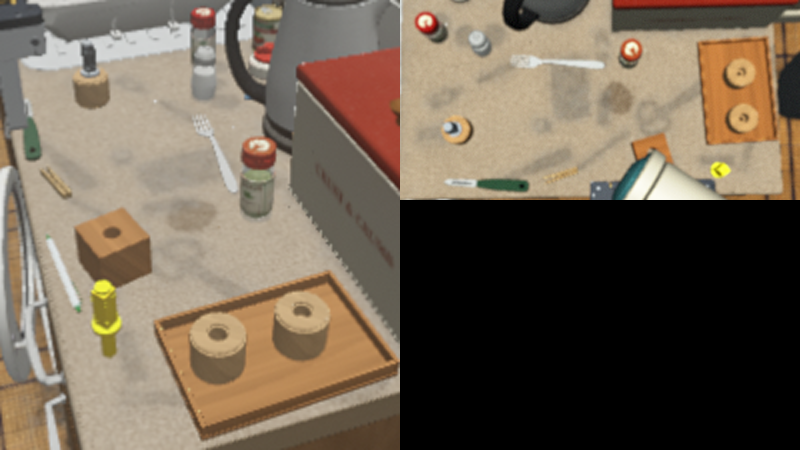

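```bash
python3 -c "
from rig import sign_off; print(sign_off())"
```

```text
the job is handed in; nothing more can be done
None
```

The gauge went fully home in the left-hand foot (y ≈ +206 mm), the first hole tried, so I never tried it in the other two. It is standing there, the other two feet are upright in the tray, and the last pictures show nothing knocked over. I handed the job in at about 26 s; the result wasn't shown.

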